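Level the satellite's stage plate with its two foot screws

TASK

The small satellite on the square aluminium stage plate must stand level for its alignment check. Turn the stage's two black T-grip foot screws, each as far as it needs, until the bubbles of both tube levels on the plate lie midway between their black lines, then let go.

Things in the scene. Friction and masses are not known exactly. Their poses are not given: they have to be found in the camera images.
- screw_a_grip (a point): First foot screw: the corner of the 250 mm square plate (top 50 mm above table) beyond the black 100 mm cube satellite (top 164 mm). T-grip: upright black bar 44 x 14 mm, 40 mm high (top 107 mm up), on a 40 mm steel hub (top 68 mm). Point: on the turning axis, 92 mm up; x along the bar, z up. Turns stiffly (0.1 N m) without rising, stays put; stops 1.5 rad either side of level.
- screw_b_grip (a point): Second foot screw, same T-grip, size, height, stiffness, stops and axes as the first: at the corner of the plate nearest the robot, to the right of the satellite, diagonally opposite the first. A plain foot under the satellite cannot be turned. A shorter loose spare screw standing on the table beside the plate does nothing.
- bubble_a (a joint): Bubble in the tube level lying parallel to the line from satellite to first screw, along the plate's right edge. Value: m off the middle between the two black lines, plus towards far (first screw's) side. First screw clockwise from above: +0.014 per rad; anticlockwise: minus. Bubble 16 mm long, pale, in a 68 mm yellow-green tube, lines 26 mm apart. Starts 10 to 18 mm off, far side.
- bubble_b (a joint): Bubble in the other tube level of the same size, at right angles, along the plate's far edge. Value: m off the middle between its lines, plus to the right seen from the robot (second screw's side). Second screw clockwise from above: +0.014 per rad; anticlockwise: minus. Each screw moves only its own bubble, at once. Starts up to 18 mm off either way, sometimes already right.

How it is judged:
By the outcome, as a careful person would: the job done as asked, in the order asked, and still so for the second after the job is handed in, with the robot touching nothing.
It also fails if it takes over 48 s, if anything falls off the work surface, if the arm or the gripper's body presses on something with over 40 N, if the wrist force passes 120 N, or if a joint passes its speed limit or range.

ROBOT

A 6-joint arm with a two-finger parallel gripper is mounted at the origin on the work surface. World frame = base frame: x ahead of the robot, y to its left, z up, the work surface at z = 0. Lengths are in mm, angles in rad, forces in N, time in s.
With the tool pointing down it reaches from about 400 to 925 mm from the base axis. Payload 12.5 kg.
Tool frame: the origin (TCP) lies between the finger pads; the fingertips stand 11 mm ahead of it and the grasp point (between the pads) lies 8 mm behind it (env.tip_extent is the distance from the TCP to the fingertips, in mm); x points along the fingers, z is the direction in which the jaws open and shut, and the axes are right-handed (so a half turn about x gives the same grasp; the last joint's range is limited). The gripper opens to 95 mm and grips with 3 to 60 N. Pads are 20 mm wide; open, the fingers measure 119 mm over their backs; the gripper's body (75 mm by 180 mm) begins 59 mm behind the grasp point.
Start: joints at [1.086, 0.491, 1.559, -0, 1.092, -0.106], TCP at [231.113, 580.717, 225.661] pointing down, gripper open.
Joint ranges: [-3.1, 3.1], [-0.84, 2.19], [0.05, 2.79], [-1.13, 4.28], [0.06, 2.93], [-2.69, 2.69]. Speed limits (rad/s): [2.22, 2.22, 2.79, 3.14, 3.14, 3.14].

INTERFACE

Orientations are given as [roll, pitch, yaw] about the fixed x, y, z axes, in that order (R = Rz(yaw) Ry(pitch) Rx(roll)).
In Python, from cell import status, imaging, env gives the robot as it stands. The module is installed in compiled form; this text tells all that it offers.
- The arm moves only by the tool apply_moves, never from a script. Its argument "increments" is a list of rows, each a list of 5 numbers: the closure, from 0 (fully open) to 1 (shut), then the shift along the tool's x, y, z in mm, then the turn about the tool's x in degrees. A call has 1 to 10 rows; each row shifts and turns the commanded pose from where the row before left it, along the tool's axes as they then stand; what a row does not reach is not made up. A row lasts 1/10 s, in which the tool goes at most 50 mm and 8.59 degrees, less where a joint would pass 70% of its speed; a pose out of reach is approached as far as the arm can. A call with a gripper value outside its range is refused whole. The fingers move at their own pace and stop on an object; the grip force is fixed at half the most. Time passes only in rows, so rows that do not move let the fingers close. It gives the time, the measured TCP pose, the force and the opening at its end, in the units of the state.
- status.state(): the state, without advancing time (a new reading comes with each control period).
- imaging.read_camera(name): name is "scene" or "top" or "wrist"; returns a dict with "pixels" (400x640x3 uint8, red, green, blue), "fovy" (degrees; the focal length in pixels is half the picture's height over the tangent of half this angle, whatever the lens; pixels are square), "cx", "cy" (the principal point, pixels), "R" (3x3) and "t" (3): a world point X has camera coordinates R X + t. Camera axes: x right, y down, z forward; pixel columns grow to the right and rows downward; lengths in mm; the calibration is good to about 2 mm. A picture is of the moment at which its call begins. There is no depth.
- env.job_done(): hands the job in, once; it reports no verdict.
The state is a dict: "t": time; "joints": joint angles; "qvel": joint speeds; "tau": joint torques, N m; "eef_pos": TCP position; "tcp_rot": TCP orientation; "ft_force": force on the tool from outside, world axes, zero at the start; "moment": the same for the moment, N m; "opening": opening from 0.0 (shut) to 1.0 (fully open).
Only numpy, scipy, OpenCV 4.12 (cv2) and the standard library are available. Lean on these libraries where they do the work, as an engineer would, in place of code of your own. Each camera call takes 0.05 s, during which the arm holds its last target. There are 200 camera calls.

## Working session

There is one attempt and no reset: what is moved stays moved. The work goes in short steps, Python scripts to look and compute and a tool call to move; the robot and the scene stay as the last step left them, time stands still between calls to the robot, and variables do not carry over. Pictures are saved under pics/ and viewed, about 8 in all and at most 12, crops included, and the job is handed in when it is done.

Besides the shell and the picture viewer there is one more tool, called after ">>>" as name(argument=value, ...), one argument or row to a line, values as JSON. apply_moves: Moves the arm, as the interface text tells. Its arguments: {"type":"object","properties":{"increments":{"type":"array"}},"required":["increments"]}

```bash
mkdir -p pics; cat > h.py <<'E'
import numpy as np, cv2
from cell import status, imaging, env
def cam(n, save=None):
    c=imaging.read_camera(n); c['f']=200/np.tan(np.radians(c['fovy'])/2)
    c['R']=np.array(c['R']);c['t']=np.array(c['t'])
    if save: cv2.imwrite('pics/'+save,cv2.cvtColor(c['pixels'],cv2.COLOR_RGB2BGR))
    return c
def ray(c,u,v,z):
    d=c['R'].T@np.array([(u-c['cx'])/c['f'],(v-c['cy'])/c['f'],1]); o=-c['R'].T@c['t']
    return o+d*(z-o[2])/d[2]
def proj(c,X):
    p=c['R']@np.array(X,float)+c['t']; return c['f']*p[:2]/p[2]+[c['cx'],c['cy']]
E
python3 - <<'E'
from h import *
for n in ['top','scene']:
    c=cam(n,n+'1.png'); print(n,c['f'],c['cx'],c['cy'],-c['R'].T@c['t'],c['R'])
s=status.state();print({k:np.round(s[k],3) for k in s})
E
```

```text
top 399.6873062221492 310.42508990640346 198.97087202728105 [500.34259085  29.42789825 766.88943192] [[ 0.00565794 -0.99901828  0.04393711]
 [-0.99435332 -0.01027678 -0.10562127]
 [ 0.10596911 -0.04309141 -0.99343529]]
scene 411.2117459479092 318.96715206075373 198.97783662213328 [1099.90290907  216.9814948   456.00826583] [[-0.32935508  0.94409347 -0.01458593]
 [ 0.48917307  0.15739845 -0.85786679]
 [-0.80761063 -0.28967784 -0.51366508]]
{'t': np.float64(0.1), 'joints': array([ 1.086,  0.492,  1.559,  0.   ,  1.092, -0.106]), 'qvel': array([ 0.001, -0.001, -0.   ,  0.001, -0.001,  0.001]), 'tau': array([ 2.0000e-03, -6.1362e+01, -2.5861e+01,  6.9000e-02,  4.7000e-02,
       -0.0000e+00]), 'eef_pos': array([231.011, 580.513, 225.093]), 'tcp_rot': array([ 3.013,  1.57 , -2.079]), 'ft_force': array([-0.248,  0.365,  0.399]), 'moment': array([ 0.029,  0.037, -0.051]), 'opening': np.float64(0.998)}
```

View pics/top1.png

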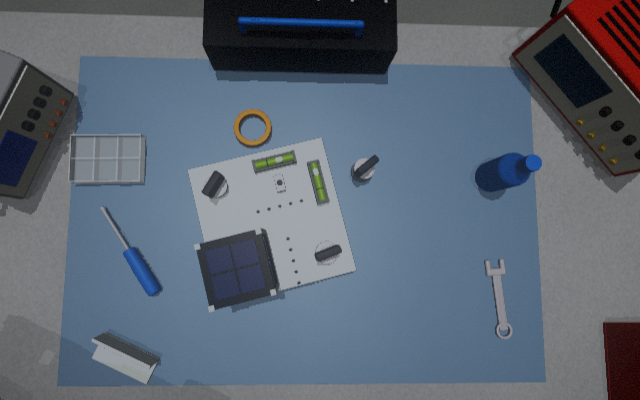

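View pics/scene1.png

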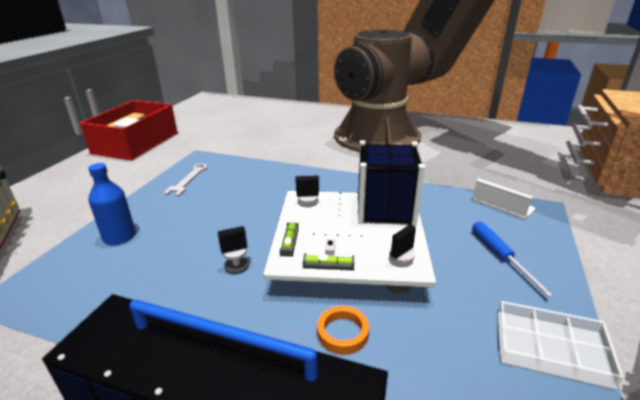

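The top view shows screw A at about (214,183), screw B at (328,253) and the loose spare at (366,168). Level A is at (318,182) and level B at (274,161). Next I'll measure the bars and bubbles on an enlarged crop.

```bash
python3 - <<'E'
from h import *
c=cam('top'); im=cv2.cvtColor(c['pixels'],cv2.COLOR_RGB2BGR)
k=im[130:280,180:380]; cv2.imwrite('pics/crop1.png',cv2.resize(k,None,fx=4,fy=4,interpolation=cv2.INTER_CUBIC))
g=cv2.cvtColor(im,cv2.COLOR_BGR2GRAY)
for n,(u,v) in dict(a=(214,183),b=(328,253),spare=(366,168)).items():
    m=np.zeros_like(g); w=20
    m[v-w:v+w,u-w:u+w]=(g[v-w:v+w,u-w:u+w]<60)*255
    cs=cv2.findContours(m,0,2)[0]; q=max(cs,key=cv2.contourArea)
    r=cv2.minAreaRect(q); bx=cv2.boxPoints(r); P=np.array([ray(c,*p,107) for p in bx])
    print(n,r,cv2.contourArea(q),'center@107',P.mean(0).round(1)); print(P.round(1)[:,:2].tolist())
hsv=cv2.cvtColor(im,cv2.COLOR_BGR2HSV)
m=cv2.inRange(hsv,(28,90,60),(50,255,255))
for q in cv2.findContours(m,0,2)[0]:
    if cv2.contourArea(q)>20: print(cv2.minAreaRect(q))
E
```

```text
a ((215.71347045898438, 185.7584228515625), (5.829988479614258, 24.485952377319336), 32.00538635253906) 117.5 center@107 [591.1 157.4 107. ]
[[576.2, 171.5], [611.1, 151.4], [606.0, 143.1], [571.2, 163.3]]
b ((325.30609130859375, 250.3797149658203), (6.821788311004639, 24.02455711364746), 53.61564636230469) 11.5 center@107 [486.1 -24.2 107. ]
[[478.9, -4.9], [502.3, -36.7], [493.3, -43.4], [470.0, -11.6]]
spare ((364.357666015625, 167.25747680664062), (14.966219902038574, 30.47742462158203), 33.023868560791016) 200.5 center@107 [625.5 -90.  107. ]
[[610.3, -65.1], [654.5, -93.6], [640.7, -114.9], [596.7, -86.2]]
((319.1017150878906, 187.0062255859375), (25.186521530151367, 6.892475605010986), 75.0685806274414)
((314.1470642089844, 167.5882568359375), (9.45888900756836, 6.790997505187988), 75.96376037597656)
((266.1137390136719, 162.377685546875), (6.7169952392578125, 22.837783813476562), 76.60750579833984)
((287.32354736328125, 157.2941131591797), (6.5484619140625, 10.186494827270508), 75.96376037597656)
```

View pics/crop1.png

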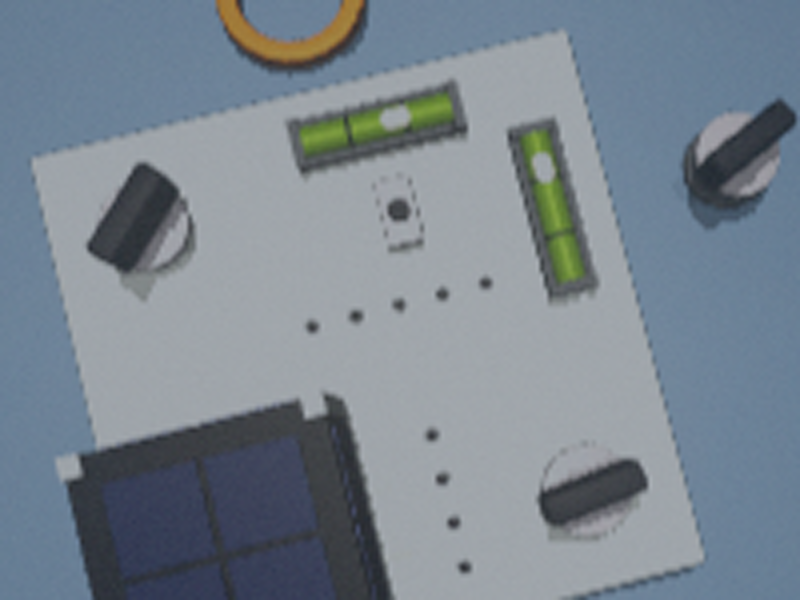

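Both bubbles are off: A is about 17 mm to the far side and B about 9 mm to the right. Each screw therefore needs an anticlockwise turn, about 1.2 rad for A and 0.67 rad for B.

```bash
python3 - <<'E'
from h import *
from scipy.spatial.transform import Rotation as Ro
c=cam('top'); im=cv2.cvtColor(c['pixels'],cv2.COLOR_RGB2BGR)
g=cv2.cvtColor(im,cv2.COLOR_BGR2GRAY)
for n,(u,v) in dict(a=(214,183),b=(328,253)).items():
    w=18; s=g[v-w:v+w,u-w:u+w]; print(np.percentile(s,[0,5,15,30]))
    m=np.zeros_like(g); m[v-w:v+w,u-w:u+w]=(s<95)*255
    q=max(cv2.findContours(m,0,1)[0],key=cv2.contourArea); r=cv2.minAreaRect(q)
    bx=cv2.boxPoints(r); P=np.array([ray(c,*p,87) for p in bx])
    e=P[1]-P[0];e2=P[2]-P[1]
    print(n,r,P.mean(0).round(1),'edges',np.linalg.norm(e),np.degrees(np.arctan2(e[1],e[0])),np.linalg.norm(e2),np.degrees(np.arctan2(e2[1],e2[0])))
s=status.state(); R=Ro.from_euler('xyz',s['tcp_rot']).as_matrix(); print(R.round(3))
E
```

```text
[ 46.   52.   62.  105.5]
a ((213.76393127441406, 184.50856018066406), (14.412680625915527, 25.746288299560547), 31.607501983642578) [596.  164.6  87. ] edges 43.62360648368525 -29.5115400595315 24.703957850862142 -121.14224492740288
[ 53.   61.   69.  146.5]
b ((327.76922607421875, 252.65382385253906), (9.518745422363281, 26.92445182800293), 67.61986541748047) [481.9 -30.   87. ] edges 45.69313997892669 -67.56751435357731 16.013397359818796 -157.4565035622458
[[-0.    -0.929  0.37 ]
 [-0.001  0.37   0.929]
 [-1.     0.    -0.001]]
```

>>> apply_moves(
  increments=[
    [0,0,-35,-18,0],
    [0,0,-35,-18,0],
    [0,0,-35,-18,0],
    [0,0,-35,-18,0],
    [0,0,-35,-18,0],
    [0,0,-35,-18,0],
    [0,0,-35,-18,0],
    [0,0,-35,-18,0],
    [0,0,-35,-18,0],
    [0,0,-35,-18,0],
  ],
)

```text
t: 1.2
eef_pos: [490.6, 282.7, 225.6]
tcp_rot: [0.441, 1.571, 1.633]
ft_force: [0.4, 0.9, 0.2]
opening: 1.001
```

>>> apply_moves(
  increments=[
    [0,0,-35,-18,0],
    [0,0,-35,-18,0],
    [0,0,-35,-18,0],
    [0,0,-38,-17,0],
    [0,0,0,0,4.5],
    [0,0,0,0,4.5],
    [0,0,0,0,0],
    [0,0,0,0,0],
  ],
)

```text
t: 2.0
eef_pos: [596.3, 165.3, 225.6]
tcp_rot: [1.75, 1.571, 2.787]
ft_force: [-0.6, -0.3, 0.5]
opening: 1.002
```

```bash
python3 - <<'E'
from h import *
c=cam('wrist','w1.png'); print(-c['R'].T@c['t'],c['R'].round(3))
s=status.state();print(s['t'],s['eef_pos'],s['joints'])
for z in (107,50): print(proj(c,[596,164.6,z]))
E
```

```text
[530.93348077 205.57162831 384.46771916] [[ 0.508  0.861 -0.   ]
 [ 0.829 -0.489  0.27 ]
 [ 0.232 -0.137 -0.963]]
2.05 [596.20145047 165.37019455 225.60805544] [ 1.63828759e-01  4.81961657e-01  1.57511870e+00  7.50026764e-05
  1.08457115e+00 -8.73543667e-01]
[313.97126779 200.68302789]
[314.32860605 187.75045615]
```

View pics/w1.png

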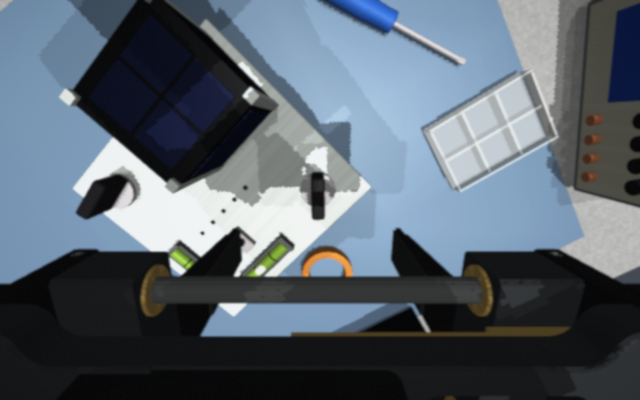

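The wrist view shows bar A upright between the fingers at about (318,195), with bubble levels at (265,258) and (182,255). I'll refine the bar position from this view.

```bash
python3 - <<'E'
from h import *
c=cam('wrist'); g=cv2.cvtColor(c['pixels'],cv2.COLOR_RGB2GRAY)
m=np.zeros_like(g); m[162:228,296:342]=(g[162:228,296:342]<55)*255
q=max(cv2.findContours(m,0,1)[0],key=cv2.contourArea); r=cv2.minAreaRect(q);b=cv2.boxPoints(r);print(r,b.round(1).tolist())
for z in (107,87): print(z,[ray(c,*p,z).round(1)[:2].tolist() for p in b], ray(c,*r[0],z).round(1))
E
```

```text
((317.0, 195.5), (45.0, 12.0), 90.0) [[311.0, 173.0], [323.0, 173.0], [323.0, 218.0], [311.0, 218.0]]
107 [[570.8, 176.3], [576.6, 186.3], [616.2, 163.3], [610.0, 152.9]] [593. 170. 107.]
87 [[573.6, 174.2], [579.9, 184.9], [622.3, 160.2], [615.7, 149.1]] [597.4 167.4  87. ]
```

>>> apply_moves(
  increments=[
    [0,16,0,1,0],
    [0,18,0,0,0],
    [0,18,0,0,0],
    [0,18,0,0,0],
    [0,18,0,0,0],
    [0,18,0,0,0],
    [0,18,0,0,0],
    [0,13,0,0,0],
    [0,5,0,0,0],
    [0,0,0,0,0],
  ],
)

```text
t: 3.1
eef_pos: [596.7, 166.1, 83.3]
tcp_rot: [2.204, 1.57, -3.044]
ft_force: [-0.0, 0.2, 0.6]
opening: 0.998
```

>>> apply_moves(
  increments=[
    [1,0,0,0,0],
    [1,0,0,0,0],
    [1,0,0,0,0],
    [1,0,0,0,0],
    [1,0,0,0,0],
    [1,0,0,0,0],
    [1,0,0,0,0],
    [1,0,0,0,0],
  ],
)

```text
t: 3.9
eef_pos: [596.8, 166.1, 83.6]
tcp_rot: [0.047, 1.571, 1.081]
ft_force: [0.9, 0.0, -0.6]
opening: 0.385
```

>>> apply_moves(
  increments=[
    [1,0,0,0,0],
    [1,0,0,0,0],
    [1,0,0,0,0],
    [1,0,0,0,0],
    [1,0,0,0,0],
    [1,0,0,0,0],
  ],
)

```text
t: 4.5
eef_pos: [597.0, 166.3, 83.6]
tcp_rot: [-0.346, 1.57, 0.689]
ft_force: [1.9, 4.5, -2.6]
opening: 0.143
```

```bash
cat >> h.py <<'E'
def views(name):
    ims=[]
    for n in ('scene','top','wrist'):
        c=cam(n); im=cv2.cvtColor(c['pixels'],cv2.COLOR_RGB2BGR)
        if n=='scene': k=cv2.resize(im[205:285,265:365],(400,320),interpolation=2)
        elif n=='top': k=cv2.resize(im[140:220,240:340],(400,320),interpolation=2)
        else: k=cv2.resize(im,(448,280))
        ims.append(k)
    o=np.zeros((600,800,3),np.uint8); o[:320,:400]=ims[0];o[:320,400:]=ims[1];o[320:,:448]=ims[2]
    cv2.imwrite('pics/'+name,o)
E
python3 - <<'E'
from h import *
views('v1.png'); s=status.state(); print(s['t'],s['opening'],s['ft_force'],s['moment'],s['joints'])
E
```

```text
4.65 0.14724051798262916 [ 3.03246699  4.82843933 -2.80409479] [ 0.7183932  -0.3819524  -0.08436155] [ 1.65013756e-01  6.48494058e-01  1.70291912e+00  4.79261067e-04
  7.89549020e-01 -8.70218929e-01]
```

View pics/v1.png

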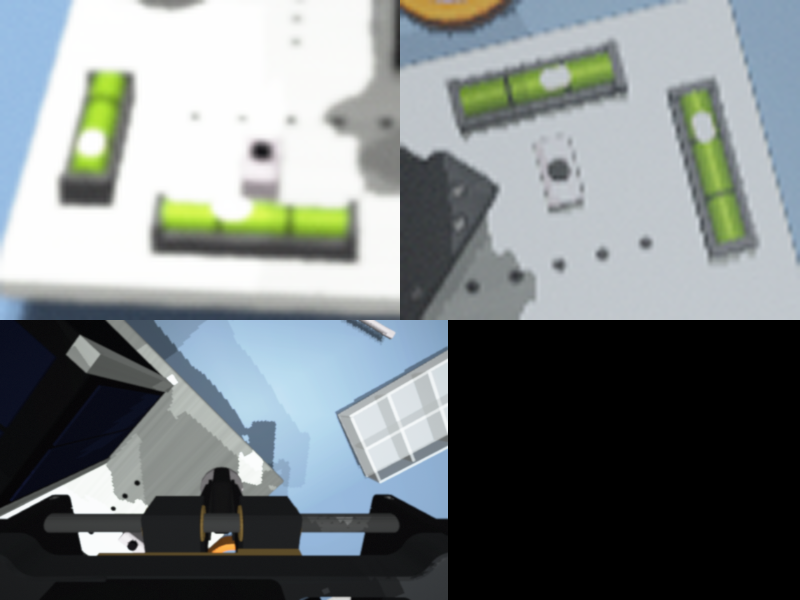

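The grip on bar A is good, and the top camera still sees both levels in full (A at (318,182), B at (274,161)). I'll write a bubble reader on that view.

```bash
cat >> h.py <<'E'
def bubbles(N=6):
    out={'a':[],'b':[]}
    for _ in range(N):
        c=cam('top'); im=cv2.cvtColor(c['pixels'],cv2.COLOR_RGB2BGR)
        im=cv2.resize(im[140:220,240:340],None,fx=8,fy=8,interpolation=cv2.INTER_CUBIC)
        h=cv2.cvtColor(im,cv2.COLOR_BGR2HSV)
        gr=cv2.inRange(h,(28,90,50),(50,255,255))
        for n,(x0,x1) in dict(a=(500,800),b=(0,470)).items():
            m=np.zeros_like(gr); m[:,x0:x1]=gr[:,x0:x1]
            r=cv2.minAreaRect(cv2.findNonZero(m)); B=cv2.boxPoints(r)
            e=max((B[1]-B[0],B[2]-B[1]),key=np.linalg.norm); L=np.linalg.norm(e); e=e/L
            if (n=='a' and e[1]>0) or (n=='b' and e[0]<0): e=-e   # + far / + right
            box=np.zeros_like(gr); cv2.fillPoly(box,[B.astype(int)],255)
            box=cv2.erode(box,np.ones((9,9)))
            p=np.argwhere((box>0)&(h[...,1]<75)&(h[...,2]>120))[:,::-1]
            d=np.argwhere((box>0)&(h[...,2]<85))[:,::-1]
            f=lambda q:(q-np.array(r[0]))@e/L*68
            s=f(p); w=f(d); w=w[abs(w)<22]
            lines=[np.median(x) if len(x)>30 else np.nan for x in (w[w<-5],w[w>5])]
            out[n].append([s.mean(),s.max()-s.min(),L,*lines])
    return {k:np.median(v,axis=0).round(2) for k,v in out.items()}
E
python3 -c "
from h import *
print(bubbles(4))"
```

```text
{'a': array([ 17.79,  18.47, 304.55,    nan,    nan]), 'b': array([  8.74,  14.03, 308.08, -12.81,    nan])}
```

>>> apply_moves(
  increments=[
    [1,0,0,0,-6],
    [1,0,0,0,-6],
    [1,0,0,0,-6],
    [1,0,0,0,-6],
    [1,0,0,0,-6],
    [1,0,0,0,-6],
    [1,0,0,0,-6],
    [1,0,0,0,-6],
    [1,0,0,0,-6],
    [1,0,0,0,-6],
  ],
)

```text
t: 5.85
eef_pos: [597.0, 166.6, 83.6]
tcp_rot: [-1.1, 1.57, 0.987]
ft_force: [2.4, 6.7, -3.3]
opening: 0.145
```

```bash
python3 -c "
from h import *
print(bubbles(4)); s=status.state(); print(s['t'],s['opening'],s['ft_force'],s['moment'],s['joints'],s['eef_pos'])"
```

```text
{'a': array([  3.25,  14.98, 303.84,    nan,    nan]), 'b': array([  1.19,  18.04, 238.13,    nan,    nan])}
6.05 0.14931071593949974 [ 2.09924798  7.62840635 -2.84952466] [ 1.23375168 -0.32726896  0.12328733] [ 1.65420870e-01  6.48563058e-01  1.70285521e+00  8.43006755e-04
  7.89435614e-01 -1.91785963e+00] [597.02917894 166.64222195  83.63487656]
```

>>> apply_moves(
  increments=[
    [1,0,0,0,-4.5],
    [1,0,0,0,-4.5],
    [1,0,0,0,-4],
    [1,0,0,0,0],
    [1,0,0,0,0],
  ],
)

```text
t: 6.55
eef_pos: [597.0, 166.7, 83.7]
tcp_rot: [-1.391, 1.57, 0.919]
ft_force: [2.1, 7.5, -1.9]
opening: 0.144
```

```bash
python3 - <<'E'
from h import *
print(bubbles(4))
c=cam('top'); im=cv2.cvtColor(c['pixels'],cv2.COLOR_RGB2BGR)
cv2.imwrite('pics/t2.png',cv2.resize(im[140:220,240:340],(800,600),interpolation=2))
E
```

```text
{'a': array([1.1000e-01, 1.4730e+01, 3.0316e+02,        nan,        nan]), 'b': array([  8.36,  14.1 , 304.13, -13.45,    nan])}
```

View pics/t2.png

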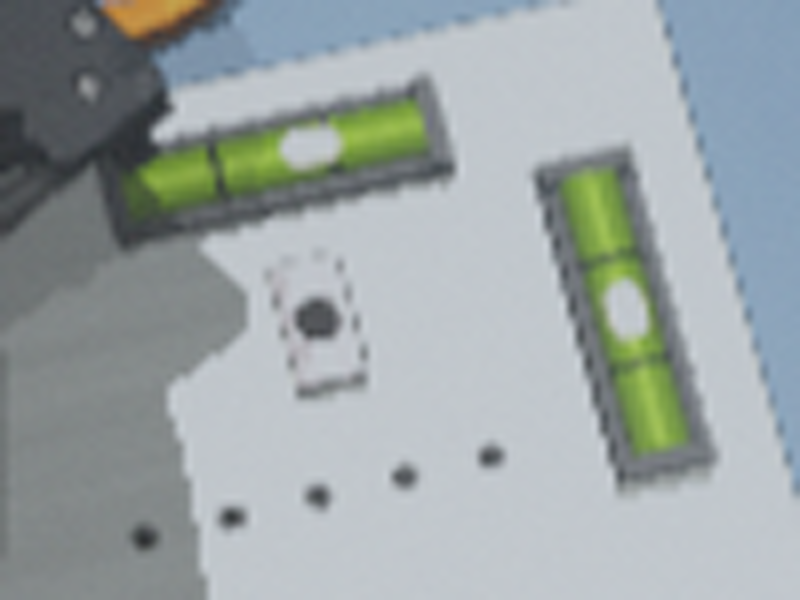

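Bubble A is centred: its lines are at y=254 and 362 in the crop, and the bubble sits at 308. I'll release A and go to B.

>>> apply_moves(
  increments=[
    [0.4,0,0,0,0],
    [0.4,0,0,0,0],
    [0.4,0,0,0,0],
    [0.4,0,0,0,0],
    [0.4,0,0,0,0],
    [0.4,-10,0,0,0],
    [0.4,-25,0,0,0],
    [0.4,-35,0,0,0],
    [0.4,-35,0,0,0],
    [0.4,-35,0,0,0],
  ],
)

```text
t: 7.8
eef_pos: [596.6, 166.0, 225.9]
tcp_rot: [-2.078, 1.57, 0.231]
ft_force: [0.3, -0.5, 0.0]
opening: 0.601
```

>>> apply_moves(
  increments=[
    [0.4,0,0,0,8],
    [0.4,0,0,0,8],
    [0.4,0,0,0,8],
    [0.4,0,0,0,8],
    [0.4,0,0,0,8],
    [0.4,0,0,0,8],
    [0.4,0,0,0,8],
    [0.4,0,0,0,8],
    [0.4,0,0,0,8],
    [0.4,0,0,0,8],
  ],
)

```text
t: 8.8
eef_pos: [596.8, 166.0, 224.5]
tcp_rot: [-0.68, 1.57, 0.227]
ft_force: [-0.2, 0.7, 1.0]
opening: 0.599
```

>>> apply_moves(
  increments=[
    [0.4,0,0,0,8],
    [0.4,0,0,0,8],
    [0.4,0,0,0,8],
    [0.4,0,0,0,6],
    [0.4,0,-23,-30,0],
    [0.4,0,-23,-30,0],
    [0.4,0,-23,-30,0],
    [0.4,0,-23,-30,0],
    [0.4,0,-23,-30,0],
    [0.4,0,-24,-30,0],
  ],
)

```text
t: 9.8
eef_pos: [482.0, -31.9, 224.4]
tcp_rot: [-0.553, 1.57, -0.164]
ft_force: [0.8, -0.0, 0.1]
opening: 0.601
```

```bash
python3 - <<'E'
from h import *
from scipy.spatial.transform import Rotation as Ro
print(bubbles(4))
s=status.state();R=Ro.from_euler('xyz',s['tcp_rot']).as_matrix();print(s['t'],s['eef_pos'],s['joints'],R.round(3))
c=cam('wrist','w2.png')
for z in (107,87): print(proj(c,[482,-30,z]))
E
```

```text
{'a': array([-23.56,  18.55, 170.16,    nan,    nan]), 'b': array([  8.57,  14.02, 307.17, -13.01,    nan])}
10.0 [483.1101105  -31.36319558 224.46760697] [-2.01481744e-01  2.92565642e-01  1.89612625e+00  2.44213171e-04
  9.51605849e-01 -5.88943159e-01] [[ 0.001 -0.378  0.926]
 [-0.     0.926  0.378]
 [-1.    -0.001  0.001]]
[314.7340027  199.83980418]
[314.80565527 194.79082295]
```

View pics/w2.png

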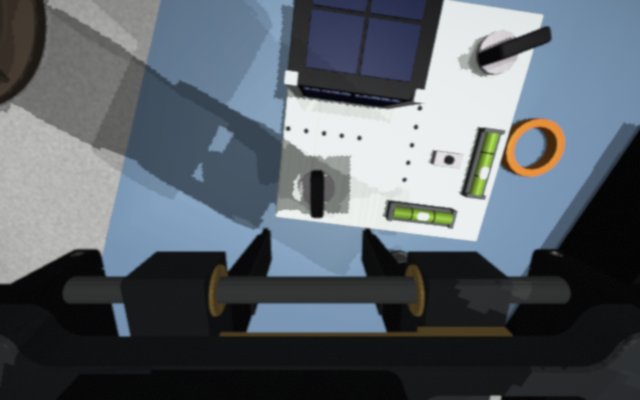

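Bar B is upright and centred between the fingers at about (317,194). I'll shift slightly, descend and close.

>>> apply_moves(
  increments=[
    [0.4,16,2.5,0.7,0],
    [0.4,18,0,0,0],
    [0.4,18,0,0,0],
    [0.4,18,0,0,0],
    [0.4,18,0,0,0],
    [0.4,18,0,0,0],
    [0.4,18,0,0,0],
    [0.4,12,0,0,0],
    [0.4,5,0,0,0],
    [0.4,0,0,0,0],
  ],
)

```text
t: 11.05
eef_pos: [482.9, -27.6, 82.2]
tcp_rot: [2.427, 1.57, 2.817]
ft_force: [0.0, -0.2, 0.1]
opening: 0.601
```

>>> apply_moves(
  increments=[
    [1,0,0,0,0],
    [1,0,0,0,0],
    [1,0,0,0,0],
    [1,0,0,0,0],
    [1,0,0,0,0],
    [1,0,0,0,0],
    [1,0,0,0,0],
    [1,0,0,0,0],
    [1,0,0,0,0],
    [1,0,0,0,0],
  ],
)

```text
t: 12.05
eef_pos: [482.6, -28.2, 82.5]
tcp_rot: [2.439, 1.57, 2.829]
ft_force: [-19.2, -7.6, -7.9]
opening: 0.148
```

```bash
python3 -c "
from h import *
print(bubbles(4)); s=status.state(); print(s['t'],s['opening'],s['ft_force'],s['moment'],s['eef_pos'])"
```

```text
{'a': array([-10.76,  30.08, 247.36,    nan,    nan]), 'b': array([  8.73,  18.69, 306.47, -12.98,    nan])}
12.25 0.14769947750554877 [  6.35078682  -3.13522248 -28.07671163] [-0.74490208 -1.38736562  0.13856075] [482.56091407 -28.24237913  82.58681659]
```

>>> apply_moves(
  increments=[
    [1,0,0,0,-6],
    [1,0,0,0,-6],
    [1,0,0,0,-6],
    [1,0,0,0,-6],
    [1,0,0,0,-6],
    [1,0,0,0,-5],
    [1,0,0,0,0],
    [1,0,0,0,0],
  ],
)

```text
t: 13.05
eef_pos: [482.4, -28.5, 82.4]
tcp_rot: [2.3, 1.57, -2.983]
ft_force: [-5.9, -6.5, -10.2]
opening: 0.148
```

```bash
python3 -c "
from h import *
print(bubbles(4)); s=status.state(); print(s['t'],s['opening'],s['ft_force'],s['moment'],s['eef_pos'])
views('v3.png')"
```

```text
{'a': array([ -5.31,  18.99, 304.69,    nan,    nan]), 'b': array([  0.74,  21.7 , 306.72,    nan,    nan])}
13.25 0.14451376406119762 [-5.57359755 -3.38044362 -5.23836378] [-0.21303832 -0.59286741  0.30947272] [482.53819684 -28.54010708  82.5350864 ]
```

View pics/v3.png

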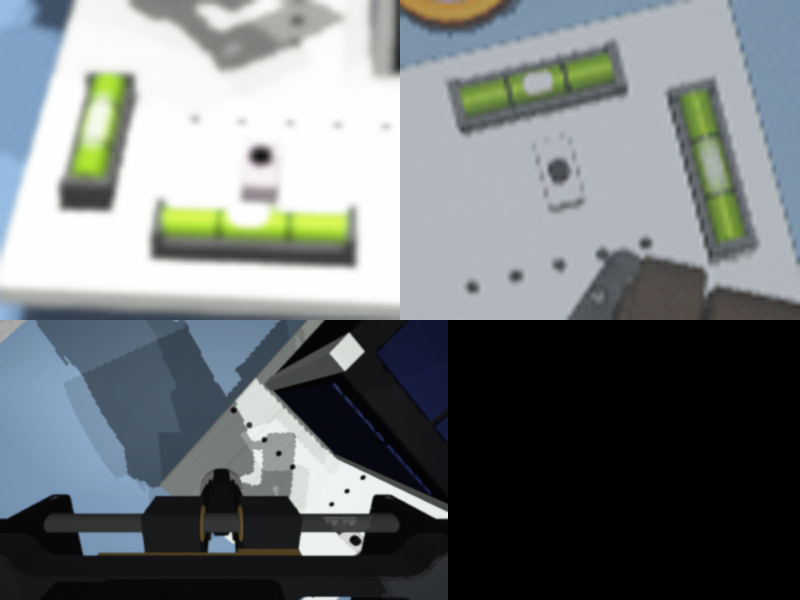

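Bubble B now sits between its lines (509 and 566 in the crop, bubble at 538). A's tube has a reflection, so I'll release, retreat and recheck both.

>>> apply_moves(
  increments=[
    [0.4,0,0,0,0],
    [0.4,0,0,0,0],
    [0.4,0,0,0,0],
    [0.4,0,0,0,0],
    [0.4,0,0,0,0],
    [0.4,-10,0,0,0],
    [0.4,-25,0,0,0],
    [0.4,-35,0,0,0],
    [0.4,-35,0,0,0],
    [0.4,-35,0,0,0],
  ],
)

```text
t: 14.4
eef_pos: [482.4, -28.2, 224.8]
tcp_rot: [-1.006, 1.57, -0.006]
ft_force: [1.3, -0.4, -0.0]
opening: 0.598
```

```bash
python3 - <<'E'
from h import *
from scipy.spatial.transform import Rotation as Ro
print(bubbles(4)); s=status.state(); print(s['t'],s['opening'],s['ft_force'],s['eef_pos'],Ro.from_euler('xyz',s['tcp_rot']).as_matrix().round(3))
c=cam('top'); im=cv2.cvtColor(c['pixels'],cv2.COLOR_RGB2BGR)
w=cv2.cvtColor(cam('wrist')['pixels'],cv2.COLOR_RGB2BGR)
o=np.zeros((600,800,3),np.uint8); o[:,:500]=cv2.resize(im[140:236,250:330],(500,600),interpolation=2); o[:188,500:]=cv2.resize(w,(300,188)); cv2.imwrite('pics/t4.png',o)
E
```

```text
{'a': array([-17.31,  21.05, 209.68,    nan,    nan]), 'b': array([1.5000e-01, 1.3800e+01, 3.0707e+02,        nan, 1.3150e+01])}
14.6 0.602874943369126 [-0.36945346  1.4255879  -0.26773751] [482.66642448 -28.21108795 223.41895251] [[ 0.002 -0.841  0.54 ]
 [-0.     0.54   0.841]
 [-1.    -0.002  0.001]]
```

View pics/t4.png

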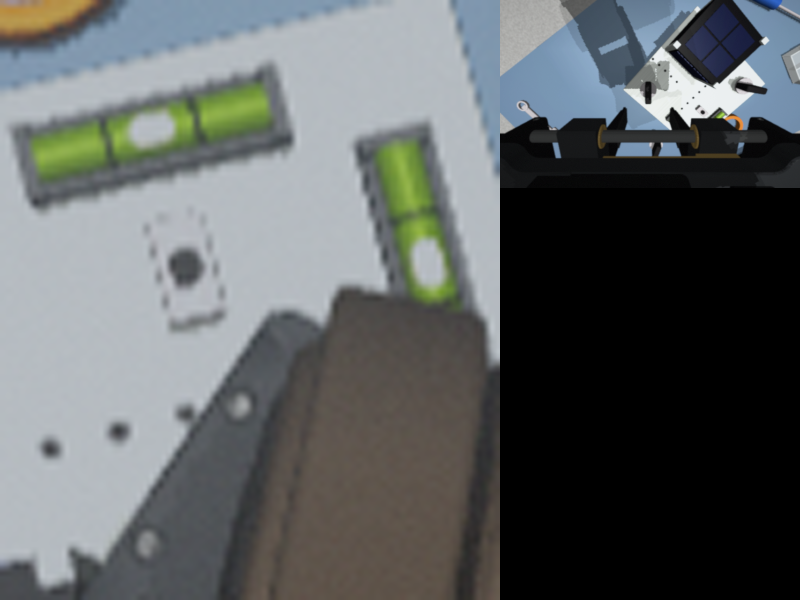

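Bubble B is centred, 0.15 mm off. The arm hides A, so I'll back away for the last check.

>>> apply_moves(
  increments=[
    [0.4,0,0,-26,0],
    [0.4,0,0,-26,0],
    [0.4,0,0,-26,0],
    [0.4,0,0,-26,0],
    [0.4,0,0,-26,0],
    [0.4,0,0,0,0],
    [0.4,0,0,0,0],
    [0.4,0,0,0,0],
  ],
)

```text
t: 15.5
eef_pos: [412.7, -137.2, 222.1]
tcp_rot: [1.471, 1.57, 2.471]
ft_force: [-1.0, 0.9, 0.0]
opening: 0.596
```

```bash
python3 - <<'E'
from h import *
print(bubbles(4)); s=status.state(); print(s['t'],s['ft_force'],s['eef_pos'])
c=cam('top'); im=cv2.cvtColor(c['pixels'],cv2.COLOR_RGB2BGR)
cv2.imwrite('pics/t5.png',cv2.resize(im[135:285,180:380],(800,600),interpolation=2))
E
```

```text
{'a': array([ -1.33,  14.59, 303.98,    nan,    nan]), 'b': array([ 1.9000e-01,  1.3750e+01,  3.0708e+02, -1.2930e+01,  1.2960e+01])}
15.7 [-0.12289599  0.22676489 -0.3276759 ] [ 412.7627234  -137.15415553  222.44729003]
```

View pics/t5.png

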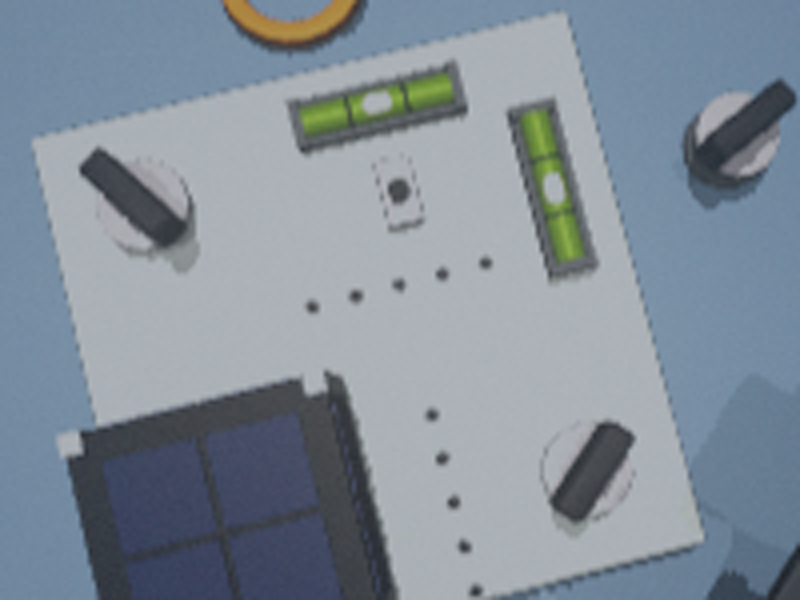

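B reads +0.19 mm. A now reads −1.3 mm (lines at y=156 and 215 in the crop, bubble at 189), though it was centred while gripped. I'll check the saved picture from before the B grasp to find out when it shifted, and check for drift.

```bash
python3 - <<'E'
from h import *
im=cv2.resize(cv2.imread('pics/w2.png')[190:240,375:470],None,fx=8,fy=8,interpolation=2)
h=cv2.cvtColor(im,cv2.COLOR_BGR2HSV); gr=cv2.inRange(h,(28,90,50),(50,255,255))
gr[:, 700:]=0
n,l,st,ce=cv2.connectedComponentsWithStats(gr); print(st[1:][st[1:,4]>200])
row=np.median(h[195:235],axis=0); print([(i,*row[i].astype(int)) for i in range(100,680,12)])
print(bubbles(8))
E
```

```text
[[  144   132   479   149 36402]]
[(100, np.int64(90), np.int64(7), np.int64(56)), (112, np.int64(90), np.int64(6), np.int64(87)), (124, np.int64(75), np.int64(5), np.int64(101)), (136, np.int64(46), np.int64(23), np.int64(105)), (148, np.int64(42), np.int64(114), np.int64(120)), (160, np.int64(41), np.int64(149), np.int64(132)), (172, np.int64(42), np.int64(156), np.int64(139)), (184, np.int64(42), np.int64(160), np.int64(142)), (196, np.int64(41), np.int64(163), np.int64(144)), (208, np.int64(41), np.int64(163), np.int64(148)), (220, np.int64(41), np.int64(163), np.int64(151)), (232, np.int64(41), np.int64(162), np.int64(154)), (244, np.int64(41), np.int64(163), np.int64(157)), (256, np.int64(41), np.int64(165), np.int64(156)), (268, np.int64(41), np.int64(166), np.int64(160)), (280, np.int64(41), np.int64(163), np.int64(149)), (292, np.int64(41), np.int64(159), np.int64(119)), (304, np.int64(41), np.int64(159), np.int64(150)), (316, np.int64(41), np.int64(161), np.int64(188)), (328, np.int64(41), np.int64(133), np.int64(201)), (340, np.int64(42), np.int64(51), np.int64(222)), (352
[... 834 characters left out ...]
p.int64(188)), (556, np.int64(41), np.int64(168), np.int64(187)), (568, np.int64(41), np.int64(167), np.int64(184)), (580, np.int64(41), np.int64(168), np.int64(181)), (592, np.int64(41), np.int64(169), np.int64(178)), (604, np.int64(41), np.int64(166), np.int64(173)), (616, np.int64(42), np.int64(130), np.int64(159)), (628, np.int64(49), np.int64(41), np.int64(125)), (640, np.int64(90), np.int64(8), np.int64(130)), (652, np.int64(94), np.int64(9), np.int64(200)), (664, np.int64(96), np.int64(5), np.int64(237)), (676, np.int64(96), np.int64(5), np.int64(240))]
{'a': array([ -1.31,  14.6 , 303.79,    nan,    nan]), 'b': array([ 1.8000e-01,  1.3770e+01,  3.0708e+02, -1.2930e+01,  1.2990e+01])}
```

The readings are steady, so there is no creep. In the picture from before the B grasp, A was still centred. Screw A has really moved about 5° anticlockwise since the turn: its bar is now at about 48° instead of 43°. I'll regrip A and mend it.

>>> apply_moves(
  increments=[
    [0.4,0,1,35,0],
    [0.4,0,1,40,0],
    [0.4,0,1,40,0],
    [0.4,0,1,40,0],
    [0.4,0,1,40,0],
    [0.4,0,1,40,0],
    [0.4,0,1,40,0],
    [0.4,0,1,40,0],
    [0.4,0,1,40,0],
    [0.4,0,0,0,-8],
  ],
)

```text
t: 17.15
eef_pos: [598.2, 169.4, 222.0]
tcp_rot: [-0.185, 1.57, 0.957]
ft_force: [-0.2, -0.6, -0.8]
opening: 0.601
```

>>> apply_moves(
  increments=[
    [0.4,0,0,0,-8],
    [0.4,0,0,0,-8],
    [0.4,0,0,0,-8],
    [0.4,0,0,0,-8],
    [0.4,0,0,0,-8],
    [0.4,0,0,0,-8],
    [0.4,0,0,0,-8],
    [0.4,0,0,0,-8],
    [0.4,0,0,0,-8],
    [0.4,0,0,0,0],
  ],
)

```text
t: 18.15
eef_pos: [596.7, 165.9, 222.5]
tcp_rot: [0.712, 1.571, 3.111]
ft_force: [1.0, -0.9, -0.2]
opening: 0.599
```

```bash
python3 - <<'E'
from h import *
from scipy.spatial.transform import Rotation as Ro
print(bubbles(4)); s=status.state(); Z=Ro.from_euler('xyz',s['tcp_rot']).as_matrix()[:,2]
print(s['t'],s['eef_pos'],np.degrees(np.arctan2(Z[1],Z[0])))
c=cam('wrist','w6.png'); g=cv2.cvtColor(c['pixels'],cv2.COLOR_RGB2GRAY)
m=np.zeros_like(g); m[162:228,290:348]=(g[162:228,290:348]<55)*255
q=max(cv2.findContours(m,0,1)[0],key=cv2.contourArea); r=cv2.minAreaRect(q);b=cv2.boxPoints(r);print(r,[ray(c,*r[0],z) for z in (107,87)])
P=np.array([ray(c,*p,100) for p in b]);e=P[1]-P[0];e2=P[2]-P[1];print([np.degrees(np.arctan2(x[1],x[0])) for x in (e,e2)])
E
```

```text
{'a': array([ -1.36,  14.86, 302.79,    nan,    nan]), 'b': array([2.000e-01, 1.377e+01, 3.071e+02,       nan,       nan])}
18.35 [596.7176077  165.89291698 222.57225604] 137.1131639421979
((317.0584716796875, 196.05230712890625), (46.26199722290039, 12.647164344787598), 86.8201675415039) [array([593.04487978, 164.69665799, 107.        ]), array([596.53397189, 168.55797306,  87.        ])]
[np.float64(140.3305657977061), np.float64(50.58156234173712)]
```

>>> apply_moves(
  increments=[
    [0.4,13,0,1,-2.5],
    [0.4,18,0,0,0],
    [0.4,18,0,0,0],
    [0.4,18,0,0,0],
    [0.4,18,0,0,0],
    [0.4,18,0,0,0],
    [0.4,18,0,0,0],
    [0.4,13,0,0,0],
    [0.4,5,0,0,0],
    [0.4,0,0,0,0],
  ],
)

```text
t: 19.4
eef_pos: [595.9, 166.6, 83.2]
tcp_rot: [0.754, 1.57, -3.09]
ft_force: [-0.1, 0.3, 0.9]
opening: 0.599
```

>>> apply_moves(
  increments=[
    [1,0,0,0,0],
    [1,0,0,0,0],
    [1,0,0,0,0],
    [1,0,0,0,0],
    [1,0,0,0,0],
    [1,0,0,0,0],
    [1,0,0,0,0],
    [1,0,0,0,0],
    [1,0,0,0,0],
    [1,0,0,0,0],
  ],
)

```text
t: 20.4
eef_pos: [596.5, 166.4, 83.8]
tcp_rot: [-2.501, 1.57, -0.061]
ft_force: [4.2, -3.1, -0.2]
opening: 0.144
```

```bash
python3 -c "
from h import *
print(bubbles(4)); s=status.state(); print(s['t'],s['opening'],s['ft_force'],s['moment'],s['eef_pos'])"
```

```text
{'a': array([ -1.63,  14.81, 303.28,    nan,    nan]), 'b': array([-1.3000e-01,  1.3870e+01,  3.0446e+02, -1.3350e+01,         nan])}
20.6 0.14555723972744544 [ 3.78551811 -4.18294683 -0.26042226] [-0.41404777 -0.55127287  0.10244447] [596.49919707 166.42298215  83.76198944]
```

>>> apply_moves(
  increments=[
    [1,0,0,0,3.5],
    [1,0,0,0,3.2],
    [1,0,0,0,0],
    [1,0,0,0,0],
    [1,0,0,0,0],
  ],
)

```text
t: 21.1
eef_pos: [596.5, 166.4, 83.8]
tcp_rot: [-2.277, 1.57, 0.046]
ft_force: [4.2, -3.6, 0.0]
opening: 0.145
```

```bash
python3 -c "
from h import *
print(bubbles(4)); s=status.state(); print(s['t'],s['moment'])"
```

```text
{'a': array([-5.0000e-02,  1.4360e+01,  3.0329e+02,         nan,         nan]), 'b': array([-2.6000e-01,  1.3910e+01,  3.0325e+02, -1.3540e+01,         nan])}
21.3 [-0.37645443 -0.56284296 -0.10873849]
```

>>> apply_moves(
  increments=[
    [0.4,0,0,0,0],
    [0.4,0,0,0,0],
    [0.4,0,0,0,0],
    [0.4,0,0,0,0],
    [0.4,0,0,0,0],
    [0.4,0,0,0,0],
  ],
)

```text
t: 21.9
eef_pos: [596.0, 166.7, 83.6]
tcp_rot: [-0.293, 1.571, 2.03]
ft_force: [0.4, 0.5, -0.8]
opening: 0.576
```

```bash
python3 -c "
from h import *
print(bubbles(4)); s=status.state(); print(s['t'],s['moment'])"
```

```text
{'a': array([-6.0000e-02,  1.4300e+01,  3.0338e+02,         nan,         nan]), 'b': array([-2.2000e-01,  1.3900e+01,  3.0328e+02, -1.3470e+01,         nan])}
22.1 [0.06918325 0.0412877  0.0207169 ]
```

>>> apply_moves(
  increments=[
    [0.4,-10,0,0,0],
    [0.4,-25,0,0,0],
    [0.4,-35,0,0,0],
    [0.4,-35,0,0,0],
    [0.4,-35,0,0,0],
    [0.4,0,0,0,0],
    [0.4,0,0,0,0],
    [0.4,0,0,0,0],
    [0.4,0,0,0,0],
    [0.4,0,0,0,0],
  ],
)

```text
t: 23.1
eef_pos: [595.8, 166.5, 222.7]
tcp_rot: [0.951, 1.569, -3.01]
ft_force: [-0.7, 0.0, 0.1]
opening: 0.604
```

```bash
python3 -c "
from h import *
print(bubbles(4)); s=status.state(); print(s['t'],s['eef_pos'])"
```

```text
{'a': array([-3.0000e-02,  1.4360e+01,  3.0285e+02,         nan,         nan]), 'b': array([1.9000e-01, 1.3710e+01, 3.0723e+02,        nan,        nan])}
23.3 [595.98820283 166.60604438 223.3033062 ]
```

>>> apply_moves(
  increments=[
    [0.4,0,25,25,0],
    [0.4,0,25,25,0],
    [0.4,0,0,0,0],
    [0.4,0,0,0,0],
    [0.4,0,0,0,0],
    [0.4,0,0,0,0],
    [0.4,0,0,0,0],
    [0.4,0,0,0,0],
    [0.4,0,0,0,0],
    [0.4,0,0,0,0],
  ],
)

```text
t: 24.3
eef_pos: [525.4, 168.9, 223.6]
tcp_rot: [-1.147, 1.571, 1.176]
ft_force: [-0.2, -0.6, -0.0]
opening: 0.6
```

```bash
python3 - <<'E'
from h import *
print(bubbles(4)); s=status.state(); print(s['t'],s['eef_pos'],s['ft_force'])
c=cam('top'); im=cv2.cvtColor(c['pixels'],cv2.COLOR_RGB2BGR)
cv2.imwrite('pics/t7.png',cv2.resize(im[135:285,180:380],(800,600),interpolation=2))
E
```

```text
{'a': array([-5.0000e-02,  1.4270e+01,  3.0315e+02,         nan,         nan]), 'b': array([1.6000e-01, 1.3800e+01, 3.0686e+02,        nan,        nan])}
24.5 [525.34333663 168.96642082 223.66853287] [-0.61077106 -1.00665939 -0.43041176]
```

View pics/t7.png

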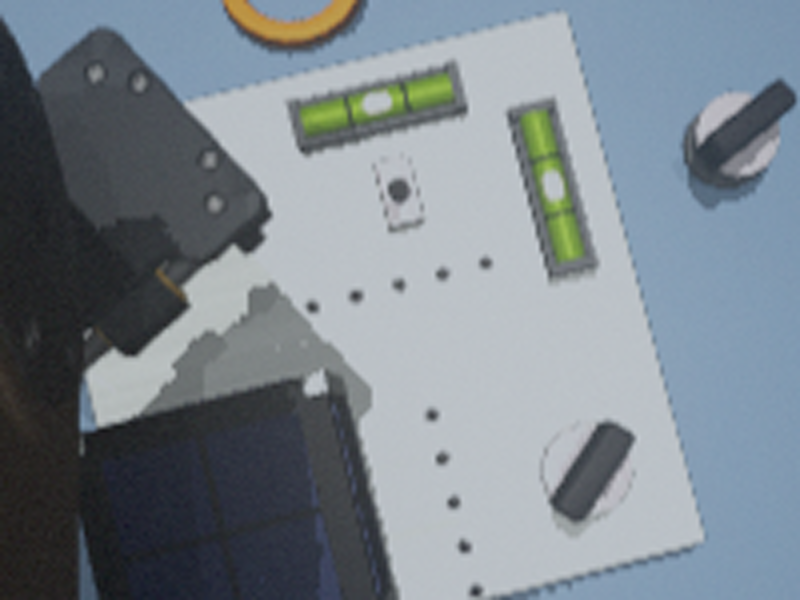

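Both bubbles lie midway between their lines (A at (553,185), B at (377,102)). They have held steady since release and the arm is clear, so I'll hand in.

```bash
python3 -c "
from cell import env
print(env.job_done())"
```

```text
the job is handed in; nothing more can be done
None
```

The job is handed in with both bubbles midway between their lines. I turned screw A about 73° anticlockwise and screw B 35° anticlockwise.

- **Mended on the way:** after B was done, a check showed A 1.3 mm off to the near side, although it had been centred while gripped and in a picture taken before B was gripped. Screw A had moved about 5° in between, and I did not find out why. I gripped A again, turned it back about 7° clockwise and let go.
- **Last checks:** after release and with the arm clear, A read −0.05 mm and B +0.16 mm off the middle. Both stayed steady for over 2 s after I let go of A, until the last reading at about 24.5 s on the clock. The arm was touching nothing at hand-in, about 140 mm above gripping height.
- **Readings that disagreed:** the bubble reading was unreliable whenever the gripper covered or cast a reflection on a tube. I ignored those readings and used clear views instead.

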